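Seat the lantern battery in its sprung charging dock

TASK

Fit the black battery pack into the bay of the charging dock: slip one end in under the hood and push the sprung contact plate back with it, lay the pack down flat, and let the spring ease it home slowly until its other end is tucked fully under the lip. Do not force it, do not let the spring snap back at any time, leave the pack lying flat and square in the bay and let go of it, and don't disturb the bowl, the clear box or the carabiner.

Things in the scene. Friction and masses are not known exactly. Their poses are not given: they have to be found in the camera images.
- pack_center (a point): Centre of the slab of the loose battery pack: black slab 90 (x) x 46 (y) x 18 (z) mm. On its top a dark-grey rib to grip: centred, along x, 26 long, 14 thick (y), from 18 to 44.5 mm above the slab's underside. About 160 g. Lies flat on the bench at the start, rib (z) up. Both ends alike: either may go under the hood.
- dock: Grey charging dock fixed to the bench, 138 (x) x 68 (y) x 50 (z) mm, origin centre of underside, z up. Bay along x, from the hooded sprung end (-x, robot side) to the lip end (+x). Bay floor at z 10 mm. Side walls inside y +-25, 7 mm high above the floor, flared outward up to z 22; the pack's 46 mm go between them.
- hood_edge (a point): Middle of the lower edge of the hood's mouth: dock x -30, z 41 mm. The hood runs from there to x -69, top at z 46, 56 mm clear between its cheeks; the sprung plate is inside. Hood to lip is 71 to 77 mm, shorter than the pack: it goes in only tilted, 22 to 32 degrees, hood end down.
- lip_nominal (a point): Nominal lower edge of the lip (dock x 44, z 30 mm; lip top z 50). Lip and end wall (6 mm further) are one adjustable stop, locked anywhere within +-3 mm along x of nominal: not reported, find it by feel. To pass any setting, the pack's lower hood-end edge must be in to dock x -43 mm at 23 degrees of tilt, about x -51 when flat.
- bay_seat (a point): Nominal point on the bay floor for the middle of the pack's underside once home: dock x 5, z 10 mm, axes as the dock's. The true one lies up to 3 mm either way along x: where the pack's end meets the end wall (nominal dock x 50) under the lip.
- plate (a joint): Travel (m) of the steel plate under the hood: 0 = free, face at dock x -35 mm; pushed towards -x up to a hard stop at 0.020 (face at x -55). 46 wide, 1 to 29 mm above the bay floor. Spring 2.7 N at 0, 450 N/m more, 12 N at the stop. With the pack home it reads 0.002 to 0.008 (by the stop's setting) and holds the pack against the end wall. Let go from further back, it snaps.
- bowl: Bystander: grey ceramic bowl, 116 mm across, 50 mm high; origin at the centre of its underside.
- clear_box: Bystander: clear plastic box with lid and latch, 104 x 144 x 60 mm; origin at the centre of its underside.
- carabiner: Bystander: stainless carabiner lying flat, about 82 x 46 x 8 mm; origin at its middle, on the bench.
- pack: The same battery pack; origin at the centre of its underside.
There are look-alikes about, which are no part of the job. Leave any red look-alike of the pack alone. Of the things that look like the dock, take the one that is farthest to the robot's left at the start.

How it is judged:
By the outcome, as a careful person would: the job done as asked, in the order asked, and still so for the second after the job is handed in, with the robot touching nothing.
It also fails if it takes over 40 s, if anything falls off the work surface, if the arm or the gripper's body presses on something with over 40 N, if the wrist force passes 120 N, or if a joint passes its speed limit or range.

ROBOT

A 6-joint arm with a two-finger parallel gripper is mounted at the origin on the work surface. World frame = base frame: x ahead of the robot, y to its left, z up, the work surface at z = 0. Lengths are in m, angles in degrees, forces in N, time in s.
With the tool pointing down it reaches from about 0.35 to 0.925 m from the base axis. Payload 6.4 kg.
Tool frame: the origin (TCP) lies midway between the tips of the shut fingers; the grasp point (between the pads) lies 19 mm behind it (ctrl.grasp_offset is the distance from the TCP to the grasp point, in m); z points along the fingers, y is the line along which they close (so a half turn about z gives the same grasp; the last joint's range is limited). The gripper opens to 85 mm and grips with 20 to 120 N. Pads are 22 mm wide; open, the fingers measure 114 mm over their backs; the gripper's body (76 mm by 85 mm) begins 54 mm behind the grasp point. The pads swing forward as they close: fully open they stand 13 mm farther back than shut.
Start: joints at [-82.684, 14.043, 89.255, -0, 76.702, -9.975], TCP at [0.193, -0.621, 0.231] pointing down, gripper open.
Joint ranges: [-179.41, 179.41], [-58.25, 129.5], [7.25, 145.43], [-54.29, 234.29], [11.92, 165.04], [-157.13, 157.13]. Speed limits (degrees/s): [147.25, 147.25, 180, 180, 180, 180].

INTERFACE

Orientations are given as a 3x3 rotation matrix whose columns are the frame's x, y, z axes.
In Python, from cell import ctrl gives the robot as it stands.
- The arm moves only by the tool apply_moves, never from a script. Its argument "motion" is a list that holds one entry, the list of rows, each a list of 7 numbers: the opening, from -1 (shut) to 1 (fully open), then the shift along the tool's x, y, z in m, then the turn, a rotation vector about the tool's x, y, z in rad. In form: [[[claw, x, y, z, wx, wy, wz], ...]]. A call has 1 to 8 rows; each row shifts and turns the commanded pose from where the row before left it, along the tool's axes as they then stand; what a row does not reach is not made up. A row lasts 1/10 s, in which the tool goes at most 50 mm and 8.59 degrees, less where a joint would pass 70% of its speed; a pose out of reach is approached as far as the arm can. A call with a gripper value outside its range is refused whole. The fingers move at their own pace and stop on an object; "newtons" is the grip in N (left out, the last holds). Time passes only in rows, so rows that do not move let the fingers close. It gives the time, the measured TCP pose, the force, the opening and the grip force at its end, in the units of the state.
- ctrl.get_obs(): the state, without advancing time (a new reading comes with each control period).
- ctrl.snapshot(name): name is "scene" or "top" or "wrist"; returns (picture, depth): 384x512x3 uint8, blue, green, red; 384x512 float32, m along the optical axis (not along the pixel's ray), 0 where there is no reading.
- ctrl.calibration(name): a dict with "fov_y" (degrees; the focal length in pixels is half the picture's height over the tangent of half this angle, whatever the lens; pixels are square), "cx", "cy" (the principal point, pixels), "k1" (the pictures are not rectified: a ray, as slopes to the right and down, at radius r is drawn at 1 + k1 r^2 times it, then the intrinsics apply), "rvec" (rotation vector, rad) and "tvec" (3), from world to camera coordinates, as OpenCV has them. Camera axes: x right, y down, z forward; pixel columns grow to the right and rows downward; lengths in m; the calibration is good to about 2 mm. A picture is of the moment at which its call begins: read the wrist's pose just before it. calibration takes no time and is no camera call; for the wrist camera it gives the pose at the moment of the call.
- ctrl.finish_job(): hands the job in; it is judged then, once.
The state is a dict: "time_s": time; "q": joint angles; "qvel": joint speeds; "joint_torque": joint torques, N m; "tool_pos": TCP position; "eef_rot": TCP orientation; "force": force on the tool from outside, world axes, zero at the start; "moment": the same for the moment, N m; "finger_gap": finger opening in m; "grip_force": force on a finger pad.
Only numpy, scipy, OpenCV 4.12 (cv2) and the standard library are available. Lean on these libraries where they do the work, as an engineer would, in place of code of your own. Each camera call takes 0.05 s, during which the arm holds its last target. There are 200 camera calls.

## Working session

There is one attempt and no reset: what is moved stays moved. The work goes in short steps, Python scripts to look and compute and a tool call to move; the robot and the scene stay as the last step left them, time stands still between calls to the robot, and variables do not carry over. Pictures are saved under pics/ and viewed, at most 10 in all, crops included, and the job is handed in when it is done.

Besides the shell and the picture viewer there is one more tool, called after ">>>" as name(argument=value, ...) on one line, values as JSON. apply_moves: Moves the arm, as the interface text tells. Its arguments: {"type":"object","properties":{"motion":{"type":"array","items":{"type":"array","items":{"type":"array","items":{"type":"number"}}}},"newtons":{"type":"number"}},"required":["motion"]}

```bash
ls; mkdir -p pics; cat > h.py <<'E'
import numpy as np, cv2
from cell import ctrl
def cam(n):
    c=ctrl.calibration(n); R=cv2.Rodrigues(np.array(c['rvec'],float))[0]; t=np.array(c['tvec'],float).ravel()
    f=192/np.tan(np.radians(c['fov_y'])/2); return c,R,t,f
def rays(n,uv,C=None):
    c,R,t,f=C or cam(n); uv=np.atleast_2d(np.array(uv,float))
    d=(uv-[c['cx'],c['cy']])/f; s=d.copy()
    for _ in range(20): s=d/(1+c['k1']*(s**2).sum(1,keepdims=True))
    return -R.T@t, np.c_[s,np.ones(len(s))]@R, s
def onplane(n,uv,z,C=None):
    o,d,_=rays(n,uv,C); return o+d*((z-o[2])/d[:,2])[:,None]
def depthpts(n,uv,D,C=None):
    o,d,_=rays(n,uv,C); uv=np.atleast_2d(uv).astype(int); return o+d*D[uv[:,1],uv[:,0]][:,None]
E
python3 - <<'E'
from h import *
for n in ('scene','top'):
    C=cam(n);im,D=ctrl.snapshot(n); cv2.imwrite(f'pics/{n}0.png',im); np.savez(f'{n}0.npz',im=im,D=D); print(n,C[0])
o=ctrl.get_obs();print(o['time_s'],o['finger_gap'],o['force'],ctrl.grasp_offset)
a=cv2.imread('pics/top0.png');cv2.imwrite('pics/top0b.png',cv2.resize(a,(800,600)))
E
```

```text
pics
scene {'fov_y': 48.07814713037932, 'cx': 257.4068716701172, 'cy': 192.80148856067026, 'k1': -0.004024391534040743, 'rvec': array([ 1.39491312,  2.16747486, -0.87274733]), 'tvec': array([ 0.31288652, -0.30046803,  1.29717952])}
top {'fov_y': 46.72371041641909, 'cx': 246.37322384269345, 'cy': 194.4627544693372, 'k1': 0.01651759250270562, 'rvec': array([ 2.13246273, -2.16218429,  0.12853107]), 'tvec': array([-0.06394064,  0.55418382,  0.9950682 ])}
0.1 0.08560551253168985 [-0.88540357  0.077451    0.76365478] 0.0187
```

View pics/top0b.png

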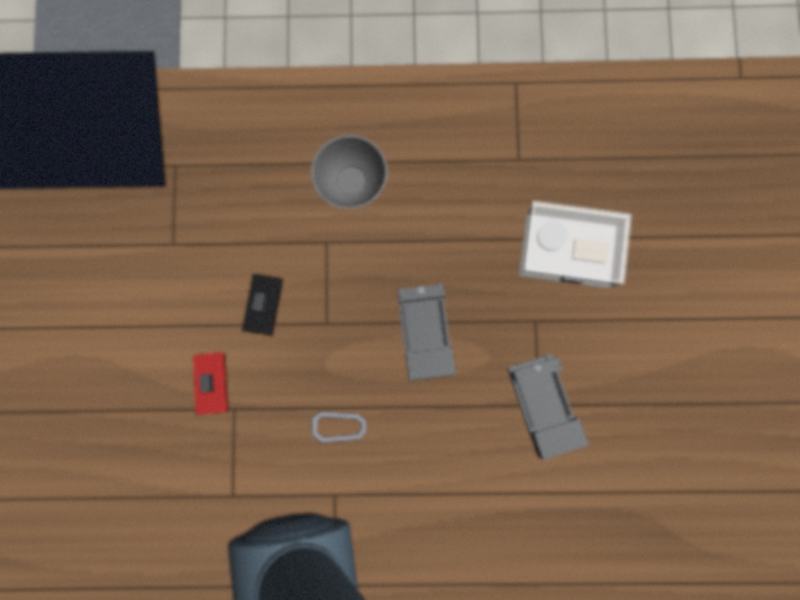

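View pics/scene0.png

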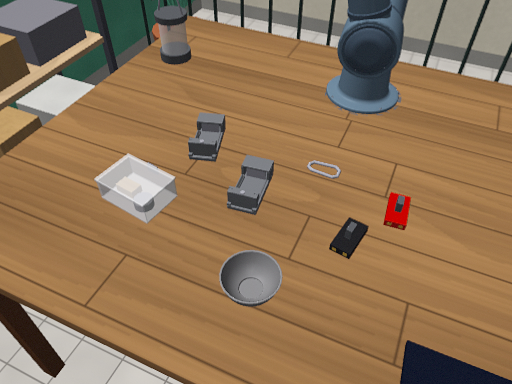

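The top view (800x600) shows the black pack at (262,305), the red look-alike at (210,383), and two docks at (427,332) and (548,407), with the hoods toward the robot. The bowl is at (350,172), the box at (577,245) and the carabiner at (340,427). Robot-left is image left, so the target is the dock at (427,332).

```bash
cat > m.py <<'E'
from h import *
z=np.load('top0.npz');im,D=z['im'],z['D'];C=cam('top')
hsv=cv2.cvtColor(im,cv2.COLOR_BGR2HSV);k=512/800
print('axes',onplane('top',[[256,192],[300,192],[256,150]],0,C).round(3))
vv,uu=np.mgrid[0:384,0:512]
P=depthpts('top',np.c_[uu.ravel(),vv.ravel()],D,C).reshape(384,512,3)
def reg(name,x0,x1,y0,y1,zlo,zhi):
    x0,x1,y0,y1=[int(a*k) for a in (x0,x1,y0,y1)]
    m=np.zeros((384,512),bool);m[y0:y1,x0:x1]=1
    m&=(D>0)&(P[...,2]>zlo)&(P[...,2]<zhi)
    q=P[m];r=cv2.minAreaRect((q[:,:2]*1000).astype(np.float32))
    print(name,len(q),'zmed',np.median(q[:,2]).round(4),'mean',q.mean(0).round(4),r)
reg('pack',235,295,265,345,.009,.03);reg('rib',235,295,265,345,.035,.06)
reg('dock',390,465,275,390,.006,.07);reg('dock hi',390,465,275,390,.038,.07);reg('floor',390,465,275,390,.006,.014)
# colour masks
sat=hsv[...,1];val=hsv[...,2]
def col(name,x0,x1,y0,y1,mask,h):
    x0,x1,y0,y1=[int(a*k) for a in (x0,x1,y0,y1)]
    m=np.zeros((384,512),np.uint8);m[y0:y1,x0:x1]=mask[y0:y1,x0:x1]*255
    c=max(cv2.findContours(m,0,2)[0],key=cv2.contourArea)[:,0]
    q=onplane('top',c,h,C); r=cv2.minAreaRect((q[:,:2]*1000).astype(np.float32));print(name,r);print(cv2.boxPoints(r).round(1).tolist())
col('packc',225,305,255,355,val<75,.018)
col('dockc',385,470,270,395,sat<70,.046)
for n,b in dict(bowl=(300,400,125,215),cara=(305,375,405,450)).items():
    x0,x1,y0,y1=[int(a*k) for a in b];m=np.zeros((384,512),bool);m[y0:y1,x0:x1]=1;q=P[m&(sat<80)&(D>0)];print(n,q.min(0).round(3),q.max(0).round(3))
E
python3 m.py
```

```text
axes [[ 0.564 -0.094  0.   ]
 [ 0.562 -0.2    0.   ]
 [ 0.667 -0.096  0.   ]]
pack 670 zmed 0.0182 mean [0.5575 0.1146 0.0182] ((558.736083984375, 115.88005065917969), (46.62424087524414, 89.86154174804688), 79.8128433227539)
rib 76 zmed 0.0442 mean [0.5586 0.1152 0.0441] ((559.1439819335938, 115.51092529296875), (14.361735343933105, 25.897769927978516), 81.12267303466797)
dock 1731 zmed 0.0208 mean [ 0.5116 -0.1311  0.0286] ((511.69024658203125, -127.30658721923828), (145.9969940185547, 107.9232177734375), 10.485411643981934)
dock hi 771 zmed 0.0474 mean [ 0.4977 -0.1325  0.0477] ((511.0238952636719, -130.98873901367188), (133.6022491455078, 68.06351470947266), 6.356116771697998)
floor 663 zmed 0.0105 mean [ 0.5234 -0.1302  0.0104] ((511.69024658203125, -127.30658721923828), (145.9969940185547, 107.9232177734375), 10.485411643981934)
packc ((558.2877807617188, 114.8748550415039), (46.532466888427734, 87.51690673828125), 79.59610748291016)
[[511.0, 99.9000015258789], [597.0999755859375, 84.0999984741211], [605.5, 129.89999389648438], [519.5, 145.6999969482422]]
dockc ((510.9278259277344, -130.21771240234375), (136.5899200439453, 70.64622497558594), 6.33793306350708)
[[439.20001220703125, -102.5999984741211], [446.8999938964844, -172.89999389648438], [582.7000122070312, -157.8000030517578], [574.9000244140625, -87.5999984741211]]
bowl [ 0.696 -0.078 -0.004] [0.831 0.046 0.055]
cara [ 0.35  -0.04  -0.007] [0.397 0.042 0.015]
```

```bash
cat > go.py <<'E'
from h import *
from scipy.spatial.transform import Rotation as Ro
def Rt(yaw,tilt=0,flip=0):
    # tool frame: z along approach (down), pack frame yaw about z, tilt = hood end down (pack x rises)
    Rp=(Ro.from_euler('z',yaw,degrees=True)*Ro.from_euler('y',-tilt,degrees=True)).as_matrix()
    s=-1 if flip else 1
    return Rp@np.array([[s,0,0],[0,-s,0],[0,0,-1.]])
def delta(pos,R,p0=None,R0=None):
    o=ctrl.get_obs(); p0=np.array(o['tool_pos']) if p0 is None else p0; R0=np.array(o['eef_rot']).reshape(3,3) if R0 is None else R0
    return R0.T@(np.array(pos)-p0), Ro.from_matrix(R0.T@R).as_rotvec()
E
python3 - <<'E'
from go import *
o=ctrl.get_obs();print(o['eef_rot'],o['tool_pos'],o['q'])
for f in (0,1):
    print(f,delta([.559,.1155,.13],Rt(-10.1,0,f)))
E
```

```text
[[ 9.54795357e-01  2.97263839e-01 -1.88717531e-04]
 [ 2.97263728e-01 -9.54793930e-01  1.68128862e-03]
 [ 3.19599956e-04 -1.66138544e-03 -9.99998569e-01]] [ 0.19316612 -0.62012458  0.23031169] [-8.26822955e+01  1.40790372e+01  8.93169552e+01  1.58768007e-03
  7.67009310e+01 -9.97600831e+00]
0 (array([ 0.56793894, -0.59345404,  0.1014793 ]), array([-1.70601894e-03,  8.36689276e-05,  4.78103971e-01]))
1 (array([ 0.56793894, -0.59345404,  0.1014793 ]), array([-1.13597778e-04, -2.31627161e-03, -2.66348773e+00]))
```

>>> apply_moves(motion=[[[1, 0.0335, -0.035, 0, 0, 0, 0], [1, 0.0335, -0.035, 0, 0, 0, 0], [1, 0.0335, -0.035, 0, 0, 0, 0], [1, 0.0335, -0.035, 0, 0, 0, 0], [1, 0.0335, -0.035, 0, 0, 0, 0], [1, 0.0335, -0.035, 0, 0, 0, 0], [1, 0.0335, -0.035, 0, 0, 0, 0], [1, 0.0335, -0.035, 0, 0, 0, 0]]])

```text
time_s: 0.9
tool_pos: [0.3662, -0.2716, 0.231]
eef_rot: [[0.955, 0.297, -0.0], [0.297, -0.955, 0.0], [0.0, -0.0, -1.0]]
force: [0.8, -1.0, 0.7]
finger_gap: 0.0853
grip_force: 0.0
```

>>> apply_moves(motion=[[[1, 0.0335, -0.035, 0, 0, 0, 0], [1, 0.0335, -0.035, 0, 0, 0, 0], [1, 0.0335, -0.035, 0, 0, 0, 0], [1, 0.0335, -0.035, 0, 0, 0, 0], [1, 0.0335, -0.035, 0, 0, 0, 0], [1, 0.0335, -0.035, 0, 0, 0, 0], [1, 0.0335, -0.035, 0, 0, 0, 0], [1, 0.0335, -0.035, 0, 0, 0, 0]]])

```text
time_s: 1.7
tool_pos: [0.5388, 0.0755, 0.231]
eef_rot: [[0.955, 0.298, -0.0], [0.298, -0.955, -0.0], [-0.0, -0.0, -1.0]]
force: [0.3, -0.5, 0.0]
finger_gap: 0.0854
grip_force: 0.0
```

```bash
python3 - <<'E'
from go import *
print(delta([.559,.1155,.13],Rt(-10.1)))
o=ctrl.get_obs();print(o['tool_pos'],o['q'],o['time_s'],o['force'])
E
```

```text
(array([ 0.03118186, -0.03217656,  0.10097443]), array([7.30407696e-05, 3.08342282e-04, 4.78476551e-01]))
[0.53883786 0.07551044 0.23098414] [-3.96314595e+00 -1.47147609e-01  1.04819634e+02 -6.63008526e-03
  7.53443140e+01  6.87238453e+01] 1.7 [ 0.311009   -0.52983914  0.02236534]
```

>>> apply_moves(motion=[[[1, 0.0312, -0.0322, 0, 0, 0, 0], [1, 0, 0, 0.016, 0, 0, 0.1196], [1, 0, 0, 0.016, 0, 0, 0.1196], [1, 0, 0, 0.016, 0, 0, 0.1196], [1, 0, 0, 0.016, 0, 0, 0.1196], [1, 0, 0, 0, 0, 0, 0]]])

```text
time_s: 2.3
tool_pos: [0.5567, 0.1134, 0.1642]
eef_rot: [[0.984, -0.175, -0.006], [-0.175, -0.985, -0.0], [-0.006, 0.001, -1.0]]
force: [-0.8, -0.4, -0.2]
finger_gap: 0.0852
grip_force: 0.0
```

```bash
python3 - <<'E'
from go import *
o=ctrl.get_obs();C=cam('wrist');im,D=ctrl.snapshot('wrist')
print(o['tool_pos'],o['time_s']);cv2.imwrite('pics/w1.png',im);np.savez('w1.npz',im=im,D=D)
vv,uu=np.mgrid[0:384,0:512];P=depthpts('wrist',np.c_[uu.ravel(),vv.ravel()],D,C).reshape(384,512,3)
for n,a,b in (('slab',.012,.024),('rib',.038,.05)):
    m=(D>0)&(P[...,2]>a)&(P[...,2]<b)&(abs(P[...,0]-.559)<.07)&(abs(P[...,1]-.1155)<.05)
    q=P[m]; r=cv2.minAreaRect((q[:,:2]*1000).astype(np.float32)) if len(q)>5 else None
    print(n,len(q),r,q[:,2].mean() if len(q) else 0)
E
```

```text
[0.55666463 0.11342938 0.16421911] 2.3
slab 4122 ((559.6947631835938, 119.85648345947266), (46.1450309753418, 89.43437194824219), 79.92301177978516) 0.016534804110676416
rib 492 ((560.2433471679688, 119.92088317871094), (13.51038646697998, 25.724384307861328), 79.98060607910156) 0.04294554741227539
```

View pics/w1.png

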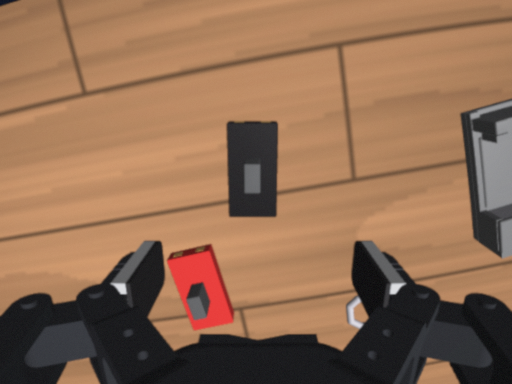

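Wrist view: the pack is at (252,169) with its rib at (252,178), and the finger midline is near column 258. The red look-alike is at (200,287) and clear of the approach.

```bash
cat > look.py <<'E'
from go import *
import sys
def pack(nm,c=(.559,.118),zo=0,n='wrist'):
    C=cam(n);im,D=ctrl.snapshot(n);cv2.imwrite(f'pics/{nm}.png',im);np.savez(f'{nm}.npz',im=im,D=D)
    vv,uu=np.mgrid[0:384,0:512];P=depthpts(n,np.c_[uu.ravel(),vv.ravel()],D,C).reshape(384,512,3)
    for k,a,b in (('slab',.012,.024),('rib',.037,.05)):
        m=(D>0)&(P[...,2]>a+zo)&(P[...,2]<b+zo)&(abs(P[...,0]-c[0])<.06)&(abs(P[...,1]-c[1])<.035)
        q=P[m];r=cv2.minAreaRect((q[:,:2]*1000).astype(np.float32)) if len(q)>5 else None
        print(n,k,len(q),r,q[:,2].mean() if len(q) else 0)
E
python3 - <<'E'
from look import *
o=ctrl.get_obs();print(o['tool_pos'],o['time_s'])
pack('w2');pack('s2',n='scene')
o=ctrl.get_obs();print(o['tool_pos'],o['time_s'])
print(delta([.5598,.118,.075],Rt(-10.1)))
E
```

```text
[0.55767416 0.11340308 0.16587036] 2.35
wrist slab 4067 ((559.7688598632812, 119.86260986328125), (46.16571044921875, 89.80448913574219), 80.00475311279297) 0.016543020066799658
wrist rib 489 ((560.4254150390625, 119.77674102783203), (12.889841079711914, 25.736787796020508), 80.04289245605469) 0.042795357775668605
scene slab 682 ((560.5726318359375, 118.17047119140625), (46.12107467651367, 92.5562973022461), 79.77997589111328) 0.018595872618324197
scene rib 91 ((560.60205078125, 118.2264175415039), (14.042217254638672, 28.16335105895996), 80.50128936767578) 0.04443790831160647
[0.55909072 0.11337016 0.16797628] 2.45
(array([-0.00017782, -0.00466985,  0.09297681]), array([-0.00013855, -0.00077837,  0.00174859]))
```

>>> apply_moves(motion=[[[1, 0.001, -0.0047, 0.035, 0, 0, 0.0017], [1, 0, 0, 0.035, 0, 0, 0], [1, 0, 0, 0.035, 0, 0, 0], [1, 0, 0, 0.025, 0, 0, 0], [1, 0, 0, 0.0165, 0, 0, 0], [1, 0, 0, 0, 0, 0, 0], [1, 0, 0, 0, 0, 0, 0]]])

```text
time_s: 3.15
tool_pos: [0.5617, 0.1179, 0.0221]
eef_rot: [[0.984, -0.177, 0.002], [-0.177, -0.984, 0.0], [0.002, -0.0, -1.0]]
force: [-0.1, 0.0, 0.7]
finger_gap: 0.0852
grip_force: 0.0
```

>>> apply_moves(motion=[[[-0.3, 0, 0, 0, 0, 0, 0], [-0.4, 0, 0, 0, 0, 0, 0], [-0.5, 0, 0, 0, 0, 0, 0], [-1, 0, 0, 0, 0, 0, 0], [-1, 0, 0, 0, 0, 0, 0], [-1, 0, 0, 0, 0, 0, 0]]], newtons=70)

```text
time_s: 3.75
tool_pos: [0.5609, 0.1179, 0.0213]
eef_rot: [[0.984, -0.177, 0.001], [-0.177, -0.984, 0.0], [0.001, -0.0, -1.0]]
force: [0.2, 0.6, 3.0]
finger_gap: 0.0124
grip_force: 70.8
```

```bash
python3 - <<'E'
from look import *
o=ctrl.get_obs();print({k:np.round(o[k],4) for k in ('tool_pos','time_s','finger_gap','grip_force','force','eef_rot','moment')})
pack('w3')
E
```

```text
{'tool_pos': array([0.5609, 0.1179, 0.0213]), 'time_s': np.float64(3.75), 'finger_gap': np.float64(0.0124), 'grip_force': np.float64(70.8458), 'force': array([0.1589, 0.5857, 2.979 ]), 'eef_rot': array([[ 9.842e-01, -1.773e-01,  8.000e-04],
       [-1.773e-01, -9.842e-01,  1.000e-04],
       [ 8.000e-04, -3.000e-04, -1.000e+00]]), 'moment': array([ 0.0529, -0.0005,  0.0036])}
wrist slab 8314 ((559.67138671875, 119.45095825195312), (46.3381233215332, 90.97704315185547), 79.8988037109375) 0.016614013193161116
wrist rib 2783 ((563.48095703125, 116.60102081298828), (31.18779182434082, 32.54989242553711), 25.88396644592285) 0.043220702486436995
```

```bash
python3 - <<'E'
from look import *
z=np.load('s2.npz');im,D=z['im'],z['D'];C=cam('scene')
vv,uu=np.mgrid[0:384,0:512];P=depthpts('scene',np.c_[uu.ravel(),vv.ravel()],D,C).reshape(384,512,3)
a=np.radians(6.35);u=np.array([np.cos(a),np.sin(a)]);v=np.array([-u[1],u[0]])
for n in('scene','top'):
    if n=='top':
        z=np.load('top0.npz');P=depthpts('top',np.c_[uu.ravel(),vv.ravel()],z['D'],cam('top')).reshape(384,512,3)
    d=P[...,:2]-[.511,-.131];m=(P[...,2]>.035)&(P[...,2]<.06)&(abs(d@u)<.1)&(abs(d@v)<.06)
    print(n,m.sum(),cv2.minAreaRect((P[m][:,:2]*1000).astype(np.float32)))
    h=m&(d@u<-.02);print(' hood',cv2.minAreaRect((P[h][:,:2]*1000).astype(np.float32)),P[h][:,2].mean())
R0=Rt(-10.1)
print(delta([.51,-.02,.17],Rt(6.35),np.array([.5609,.1179,.1213]),R0))
E
```

```text
scene 748 ((512.4947509765625, -129.17288208007812), (137.5464630126953, 68.78829193115234), 6.470014572143555)
 hood ((465.8194885253906, -134.28591918945312), (42.56486511230469, 68.88104248046875), 7.432210922241211) 0.04574020762794667
top 778 ((511.0238952636719, -130.98873901367188), (133.6022491455078, 68.06351470947266), 6.356116771697998)
 hood ((463.9718322753906, -136.2369384765625), (38.91460037231445, 67.79236602783203), 6.356118202209473) 0.04647785127760656
(array([-0.02592814,  0.14468915, -0.0487    ]), array([ 0.        ,  0.        , -0.28710666]))
```

>>> apply_moves(motion=[[[-1, 0, 0, -0.02, 0, 0, 0], [-1, 0, 0, -0.04, 0, 0, 0], [-1, 0, 0, -0.04, 0, 0, 0]]])

```text
time_s: 4.1
tool_pos: [0.5591, 0.1178, 0.1203]
eef_rot: [[0.984, -0.177, -0.004], [-0.177, -0.984, -0.0], [-0.004, 0.001, -1.0]]
force: [0.6, 0.7, -1.4]
finger_gap: 0.0124
grip_force: 70.0
```

>>> apply_moves(motion=[[[-1, -0.0065, 0.0362, -0.012, 0, 0, 0], [-1, -0.0065, 0.0362, -0.012, 0, 0, 0], [-1, -0.0065, 0.0362, -0.012, 0, 0, 0], [-1, -0.0065, 0.0362, -0.012, 0, 0, 0], [-1, 0, 0, 0, 0, 0, -0.1435], [-1, 0, 0, 0, 0, 0, -0.1435], [-1, 0, 0, 0, 0, 0, 0], [-1, 0, 0, 0, 0, 0, 0]]])

```text
time_s: 4.9
tool_pos: [0.5089, -0.0199, 0.1682]
eef_rot: [[0.994, 0.106, -0.001], [0.106, -0.994, 0.0], [-0.001, -0.0, -1.0]]
force: [0.2, 0.1, -2.0]
finger_gap: 0.0128
grip_force: 70.1
```

```bash
python3 - <<'E'
from look import *
o=ctrl.get_obs();print({k:np.round(o[k],4) for k in ('tool_pos','time_s','force','eef_rot','moment','q')})
C=cam('wrist');im,D=ctrl.snapshot('wrist');cv2.imwrite('pics/w4.png',im);np.savez('w4.npz',im=im,D=D)
vv,uu=np.mgrid[0:384,0:512];P=depthpts('wrist',np.c_[uu.ravel(),vv.ravel()],D,C).reshape(384,512,3)
a=np.radians(6.4);u=np.array([np.cos(a),np.sin(a)]);v=np.array([-u[1],u[0]])
d=P[...,:2]-[.512,-.129];m=(P[...,2]>.035)&(P[...,2]<.06)&(abs(d@u)<.1)&(abs(d@v)<.06)&(D>0)
print(m.sum(),cv2.minAreaRect((P[m][:,:2]*1000).astype(np.float32)))
h=m&(d@u<-.01);print(' hood',cv2.minAreaRect((P[h][:,:2]*1000).astype(np.float32)),P[h][:,2].mean())
E
```

```text
{'tool_pos': array([ 0.5089, -0.0199,  0.1682]), 'time_s': np.float64(4.9), 'force': array([ 0.1813,  0.0592, -2.0216]), 'eef_rot': array([[ 9.944e-01,  1.057e-01, -1.100e-03],
       [ 1.057e-01, -9.944e-01,  3.000e-04],
       [-1.100e-03, -4.000e-04, -1.000e+00]]), 'moment': array([0.0284, 0.0147, 0.0193]), 'q': array([-1.501190e+01, -1.038600e+00,  1.126265e+02, -1.000000e-03,
        6.847910e+01,  6.892330e+01])}
5035 ((511.432861328125, -127.79264068603516), (134.4161834716797, 69.68889617919922), 6.846222400665283)
 hood ((464.5244445800781, -132.91427612304688), (40.260189056396484, 68.07870483398438), 6.311532497406006) 0.044050950208537845
```

View pics/w4.png

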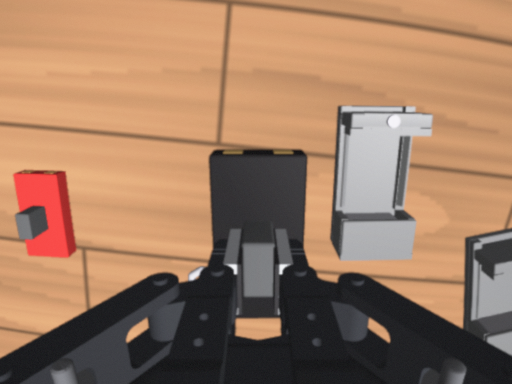

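Wrist view: the pack sits square in the grip at the image centre (258,200). The target dock is at right, with its hood at (372,237) and its lip at (388,122). Next I compute the tilted approach.

```bash
cat > plan.py <<'E'
from go import *
YAW=6.35; DO=np.array([.5125,-.129,0]); OFF=np.array([.0012,0,.0213])
Rd=Ro.from_euler('z',YAW,degrees=True)
def tcp(xl,zl,th,dy=0):  # lower hood edge in dock mm -> tcp pos, R (world)
    Rp=Rd*Ro.from_euler('y',-th,degrees=True)
    return DO+Rd.apply(np.array([xl,dy,zl])/1e3)+Rp.apply(np.array([.045,0,0])+OFF), Rt(YAW,th)
def state():
    o=ctrl.get_obs();p=np.array(o['tool_pos']);R=np.array(o['eef_rot']).reshape(3,3)
    Rp=R@np.diag([1,-1,-1.]); l=p-Rp@(np.array([.045,0,0])+OFF); Rr=Rd.inv().as_matrix()@Rp
    e=Rd.inv().apply(l-DO)*1e3; th=np.degrees(np.arctan2(Rr[2,0],Rr[0,0]))
    print('t',round(o['time_s'],2),'edge',e.round(2),'tilt',th.round(2),'yawerr',np.degrees(np.arctan2(Rr[1,0],Rr[0,0])).round(2),'cornx',(e[0]-18*np.sin(np.radians(th))).round(2),
     'F_dock',Rd.inv().apply(o['force']).round(2),'M',Rd.inv().apply(o['moment']).round(3),'gap',round(o['finger_gap'],4),'grip',round(o['grip_force'],1))
    return o,p,R
def to(xl,zl,th,dy=0,p=None,R=None):
    P,T=tcp(xl,zl,th,dy); print((xl,zl,th),'shift mm',(delta(P,T,p,R)[0]*1e3).round(2),'rot',delta(P,T,p,R)[1].round(4)); return P,T
E
python3 - <<'E'
from plan import *
o,p,R=state()
a=to(-13,26.3+70,26)
b=to(-13,26.3,26,0,*a); c=to(-44.5+22*.8988,11+22*.4384,26,0,*b)
E
```

```text
t 4.95 edge [-37.64 109.13 147.02] tilt -0.05 yawerr -0.24 cornx -37.63 F_dock [-0.04 -0.   -2.21] M [0.005 0.008 0.01 ] gap 0.0127 grip 70.1
(-13, 96.3, 26) shift mm [ 11.1  108.89  32.53] rot [ 0.0006  0.4547 -0.0043]
(-13, 26.3, 26) shift mm [-30.69   0.    62.92] rot [0. 0. 0.]
(-24.726399999999998, 20.6448, 26) shift mm [-13.02   0.    -0.06] rot [0. 0. 0.]
```

>>> apply_moves(motion=[[[-1, 0.0037, 0.0363, 0.0108, 0, 0, 0], [-1, 0.0037, 0.0363, 0.0108, 0, 0, 0], [-1, 0.0037, 0.0363, 0.0108, 0, 0, -0.004], [-1, 0, 0, 0, 0, 0.1137, 0], [-1, 0, 0, 0, 0, 0.1137, 0], [-1, 0, 0, 0, 0, 0.1137, 0], [-1, 0, 0, 0, 0, 0.1137, 0], [-1, 0, 0, 0, 0, 0, 0]]])

```text
time_s: 5.75
tool_pos: [0.5293, -0.1261, 0.1339]
eef_rot: [[0.895, 0.11, 0.433], [0.097, -0.994, 0.051], [0.436, -0.004, -0.9]]
force: [-0.1, -0.8, -2.5]
finger_gap: 0.0126
grip_force: 70.2
```

>>> apply_moves(motion=[[[-1, 0, 0, 0, 0, 0, 0], [-1, 0, 0, 0, 0, 0, 0]]], newtons=80)

```text
time_s: 5.95
tool_pos: [0.5332, -0.1273, 0.1373]
eef_rot: [[0.893, 0.113, 0.436], [0.102, -0.994, 0.049], [0.439, 0.001, -0.898]]
force: [-0.3, -0.1, -1.6]
finger_gap: 0.0127
grip_force: 80.1
```

```bash
python3 - <<'E'
from plan import *
o,p,R=state();print(o['q'].round(1))
b=to(-13,26.3+25,26); b=to(-13,26.3,26,0,*b)
C=cam('wrist');im,D=ctrl.snapshot('wrist');cv2.imwrite('pics/w5.png',im);np.savez('w5.npz',im=im,D=D)
E
```

```text
t 5.95 edge [-11.44  -0.67  97.84] tilt 26.04 yawerr 0.14 cornx -19.34 F_dock [-0.36 -0.06 -1.56] M [-0.062  0.324 -0.021] gap 0.0127 grip 80.1
[-33.   -5.6 123.6  23.7  43.8  35.9]
(-13, 51.3, 26) shift mm [-21.82  -0.61  41.16] rot [-0.0004 -0.0007  0.0022]
(-13, 26.3, 26) shift mm [-10.96   0.    22.47] rot [0. 0. 0.]
```

View pics/w5.png

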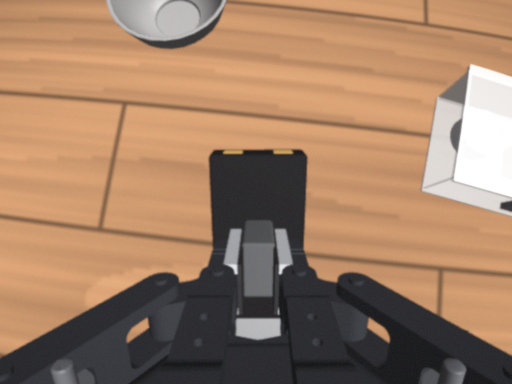

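The pack hasn't moved in the grip: its far end is at (258,152), the same as before. The dock is hidden behind it. Descending.

>>> apply_moves(motion=[[[-1, -0.0073, -0.0002, 0.0137, 0, 0, 0.002], [-1, -0.0073, -0.0002, 0.0137, 0, 0, 0], [-1, -0.0073, -0.0002, 0.0137, 0, 0, 0], [-1, 0, 0, 0, 0, 0, 0]]])

```text
time_s: 6.4
tool_pos: [0.5297, -0.1256, 0.0879]
eef_rot: [[0.895, 0.112, 0.433], [0.099, -0.994, 0.052], [0.436, -0.004, -0.9]]
force: [-0.1, -0.1, -1.7]
finger_gap: 0.0123
grip_force: 80.3
```

```bash
python3 - <<'E'
from plan import *
o,p,R=state()
b=to(-13,26.3,26); c=to(-44.5+22*.8988,11+22*.4384,26,0,*b)
C=cam('scene');im,D=ctrl.snapshot('scene');cv2.imwrite('pics/s5.png',cv2.resize(im[100:260,170:370],(800,640))[:600])
E
```

```text
t 6.4 edge [-14.81   1.54  48.55] tilt 25.83 yawerr -0.05 cornx -22.65 F_dock [-0.15 -0.09 -1.66] M [0.001 0.381 0.044] gap 0.0123 grip 80.3
(-13, 26.3, 26) shift mm [-8.13  1.51 20.67] rot [-0.0038  0.0029 -0.0008]
(-24.726399999999998, 20.6448, 26) shift mm [-13.02   0.    -0.06] rot [0. 0. 0.]
```

View pics/s5.png

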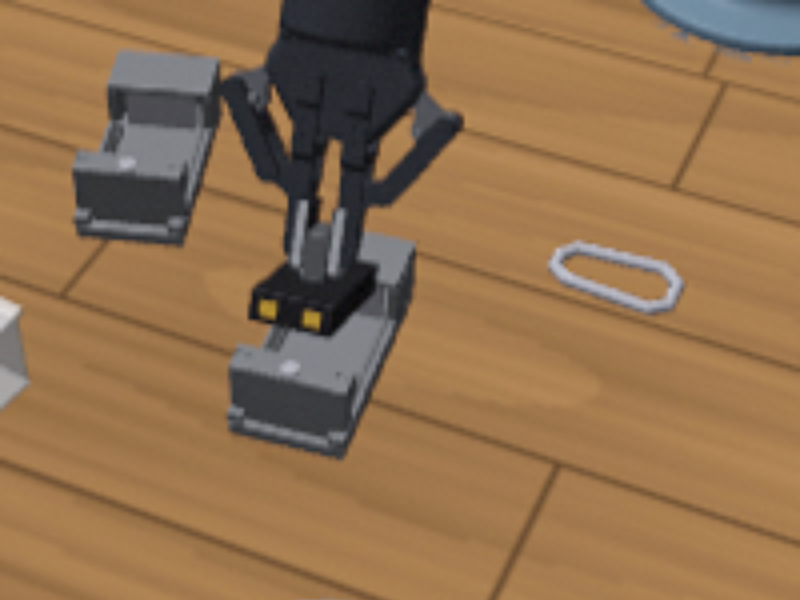

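The scene crop shows the tilted pack over the bay at (315,295) with its hood end down. The other dock and the carabiner are clear.

>>> apply_moves(motion=[[[-1, -0.0035, 0, 0.007, 0, 0, 0], [-1, -0.0035, 0, 0.007, 0, 0, 0], [-1, 0, 0, 0, 0, 0, 0], [-1, 0, 0, 0, 0, 0, 0], [-1, 0, 0, 0, 0, 0, 0]]])

```text
time_s: 6.95
tool_pos: [0.5306, -0.1268, 0.0746]
eef_rot: [[0.893, 0.111, 0.437], [0.099, -0.994, 0.049], [0.44, -0.0, -0.898]]
force: [0.6, -0.2, -1.6]
finger_gap: 0.0125
grip_force: 80.3
```

```bash
python3 - <<'E'
from plan import *
o,p,R=state()
b=to(-13,26.3,26); c=to(-44.5+22*.8988,11+22*.4384,26,0,*b)
E
```

```text
t 6.95 edge [-13.91   0.19  35.13] tilt 26.09 yawerr -0.01 cornx -21.83 F_dock [ 0.57 -0.24 -1.55] M [-0.031  0.363  0.028] gap 0.0125 grip 80.3
(-13, 26.3, 26) shift mm [-3.03  0.18  8.4 ] rot [-0.0004 -0.0015 -0.0002]
(-24.726399999999998, 20.6448, 26) shift mm [-13.02   0.    -0.06] rot [0. 0. 0.]
```

>>> apply_moves(motion=[[[-1, -0.0015, 0, 0.0042, 0, -0.0015, 0], [-1, -0.0015, 0, 0.0042, 0, 0, 0], [-1, 0, 0, 0, 0, 0, 0], [-1, -0.0035, 0, 0, 0, 0, 0], [-1, -0.0035, 0, 0, 0, 0, 0], [-1, -0.003, 0, 0, 0, 0, 0], [-1, 0, 0, 0, 0, 0, 0], [-1, 0, 0, 0, 0, 0, 0]]])

```text
time_s: 7.75
tool_pos: [0.5223, -0.1276, 0.061]
eef_rot: [[0.893, 0.11, 0.435], [0.099, -0.994, 0.049], [0.438, -0.001, -0.899]]
force: [-0.9, -1.1, -2.1]
finger_gap: 0.0124
grip_force: 80.3
```

```bash
python3 - <<'E'
from plan import *
o,p,R=state()
b=to(-44.5+22*.8988,11+22*.4384,26);
E
```

```text
t 7.75 edge [-22.27   0.3   21.66] tilt 25.98 yawerr -0.03 cornx -30.15 F_dock [-1.01 -0.97 -2.08] M [ 0.02   0.332 -0.002] gap 0.0124 grip 80.3
(-24.726399999999998, 20.6448, 26) shift mm [-2.66  0.26 -0.18] rot [-0.0006  0.0003 -0.0005]
```

>>> apply_moves(motion=[[[-1, -0.0015, 0, 0, 0, 0, 0], [-1, -0.0015, 0, 0, 0, 0, 0], [-1, 0, 0, 0, 0, 0, 0], [-1, 0, 0, 0, 0, 0, 0]]])

```text
time_s: 8.15
tool_pos: [0.5196, -0.1278, 0.0596]
eef_rot: [[0.894, 0.111, 0.435], [0.099, -0.994, 0.049], [0.438, -0.001, -0.899]]
force: [0.1, -0.2, -2.2]
finger_gap: 0.0123
grip_force: 80.3
```

```bash
python3 -c "
from plan import *
state()"
```

```text
t 8.15 edge [-24.99   0.39  20.23] tilt 25.97 yawerr -0.02 cornx -32.87 F_dock [ 0.06 -0.25 -2.2 ] M [ 0.023  0.34  -0.   ] gap 0.0123 grip 80.3
```

>>> apply_moves(motion=[[[-1, -0.001, 0, 0, 0, 0, 0], [-1, -0.001, 0, 0, 0, 0, 0], [-1, 0, 0, 0, 0, 0, 0], [-1, 0, 0, 0, 0, 0, 0]]])

```text
time_s: 8.55
tool_pos: [0.5184, -0.1282, 0.0592]
eef_rot: [[0.893, 0.11, 0.436], [0.099, -0.994, 0.049], [0.439, -0.001, -0.899]]
force: [2.7, 1.4, 0.3]
finger_gap: 0.0123
grip_force: 80.3
```

```bash
python3 -c "
from plan import *
state()"
```

```text
t 8.55 edge [-26.22   0.21  19.82] tilt 26.03 yawerr -0.02 cornx -34.12 F_dock [2.85 1.07 0.28] M [ 0.232 -0.182  0.098] gap 0.0123 grip 80.3
```

>>> apply_moves(motion=[[[-1, -0.001, 0, 0, 0, 0, 0], [-1, -0.001, 0, 0, 0, 0, 0], [-1, 0, 0, 0, 0, 0, 0], [-1, 0, 0, 0, 0, 0, 0]]])

```text
time_s: 8.95
tool_pos: [0.5165, -0.1286, 0.0583]
eef_rot: [[0.893, 0.11, 0.436], [0.099, -0.994, 0.048], [0.439, -0.0, -0.899]]
force: [3.6, 0.3, 1.4]
finger_gap: 0.0122
grip_force: 80.4
```

```bash
python3 -c "
from plan import *
state()"
```

```text
t 8.95 edge [-28.13  -0.03  18.9 ] tilt 26.02 yawerr -0.01 cornx -36.03 F_dock [ 3.61 -0.12  1.35] M [ 0.01  -0.402 -0.022] gap 0.0122 grip 80.4
```

>>> apply_moves(motion=[[[-1, -0.0015, 0, 0, 0, 0, 0], [-1, -0.0015, 0, 0, 0, 0, 0], [-1, -0.0015, 0, 0, 0, 0, 0], [-1, -0.0015, 0, 0, 0, 0, 0], [-1, 0, 0, 0, 0, 0, 0], [-1, 0, 0, 0, 0, 0, 0]]])

```text
time_s: 9.55
tool_pos: [0.5113, -0.1292, 0.0558]
eef_rot: [[0.893, 0.11, 0.437], [0.099, -0.994, 0.048], [0.439, -0.0, -0.898]]
force: [6.3, -0.1, 1.8]
finger_gap: 0.0126
grip_force: 80.4
```

```bash
sed -i 's/^Rd=\(.*\)$/Rd=\1\nDO=DO+Rd.apply([.0009,0,0])/' plan.py; python3 -c "
from plan import *
state();to(-44.5,11,26)"
```

```text
t 9.55 edge [-34.25  -0.07  16.4 ] tilt 26.05 yawerr -0.03 cornx -42.16 F_dock [ 6.21 -0.79  1.84] M [-0.005 -0.801  0.03 ] gap 0.0126 grip 80.4
(-44.5, 11, 26) shift mm [-11.56  -0.08   0.4 ] rot [ 0.0002 -0.001  -0.0005]
```

>>> apply_moves(motion=[[[-1, -0.0015, 0, 0, 0, 0, 0], [-1, -0.0015, 0, 0, 0, 0, 0], [-1, -0.0015, 0, 0.0002, 0, 0, 0], [-1, -0.0015, 0, 0.0002, 0, 0, 0], [-1, 0, 0, 0, 0, 0, 0], [-1, 0, 0, 0, 0, 0, 0]]])

```text
time_s: 10.15
tool_pos: [0.5068, -0.1301, 0.0535]
eef_rot: [[0.892, 0.11, 0.438], [0.099, -0.994, 0.048], [0.441, 0.001, -0.898]]
force: [7.6, 1.4, 2.2]
finger_gap: 0.0122
grip_force: 80.4
```

```bash
python3 -c "
from plan import *
state();to(-44.5,11,26)"
```

```text
t 10.15 edge [-38.74  -0.45  14.02] tilt 26.14 yawerr -0.04 cornx -46.67 F_dock [7.76 0.56 2.17] M [ 0.129 -1.186  0.042] gap 0.0122 grip 80.4
(-44.5, 11, 26) shift mm [-6.45 -0.46  0.28] rot [ 0.001  -0.0024 -0.0007]
```

>>> apply_moves(motion=[[[-1, -0.0015, -0.0002, 0, 0, -0.001, 0], [-1, -0.0015, -0.0002, 0.0001, 0, -0.001, 0], [-1, -0.0015, 0, 0.0001, 0, 0, 0], [-1, -0.0012, 0, 0, 0, 0, 0], [-1, 0, 0, 0, 0, 0, 0], [-1, 0, 0, 0, 0, 0, 0]]])

```text
time_s: 10.75
tool_pos: [0.5027, -0.1307, 0.0517]
eef_rot: [[0.892, 0.109, 0.438], [0.099, -0.994, 0.047], [0.44, 0.002, -0.898]]
force: [8.9, 0.5, 3.4]
finger_gap: 0.0125
grip_force: 80.5
```

```bash
python3 -c "
from plan import *
state();to(-44.5,11,26)"
```

```text
t 10.75 edge [-42.93  -0.63  12.22] tilt 26.13 yawerr -0.05 cornx -50.86 F_dock [ 8.91 -0.49  3.39] M [ 0.128 -1.64   0.067] gap 0.0125 grip 80.5
(-44.5, 11, 26) shift mm [-1.89 -0.62  0.5 ] rot [ 0.0021 -0.0023 -0.0007]
```

```bash
python3 - <<'E'
from plan import *
im,D=ctrl.snapshot('wrist');cv2.imwrite('pics/w6.png',im);np.savez('w6.npz',im=im,D=D)
for n in('w4','w5','w6'):
    z=np.load(n+'.npz');i=z['im'];d=z['D'];h=cv2.cvtColor(i,cv2.COLOR_BGR2HSV)
    g=(h[...,0]>15)&(h[...,0]<35)&(h[...,1]>110)&(h[...,2]>90);g[:140]=0;g[170:]=0;g[:,:215]=0;g[:,300:]=0
    ys,xs=np.nonzero(g); dk=(i.max(2)<70)
    print(n,'gold',len(ys),ys.mean().round(2),xs.mean().round(2),'dark rows at col 230,258,285',[np.nonzero(dk[120:220,c])[0][:1]+120 for c in(230,258,285)],'dark cols row180',np.nonzero(dk[180,190:330])[0][[0,-1]]+190,'depth(170..,258)',[np.median(d[r-2:r+3,235:280]).round(4) for r in(165,180,200)])
E
```

```text
w4 gold 158 151.41 257.11 dark rows at col 230,258,285 [array([154]), array([150]), array([155])] dark cols row180 [211 304] depth(170..,258) [np.float32(0.1487), np.float32(0.1505), np.float32(0.1534)]
w5 gold 178 151.25 259.85 dark rows at col 230,258,285 [array([155]), array([151]), array([155])] dark cols row180 [211 305] depth(170..,258) [np.float32(0.1487), np.float32(0.1507), np.float32(0.1534)]
w6 gold 153 151.53 257.72 dark rows at col 230,258,285 [array([135]), array([135]), array([135])] dark cols row180 [211 305] depth(170..,258) [np.float32(0.1486), np.float32(0.1506), np.float32(0.1533)]
```

```bash
python3 - <<'E'
from plan import *
state();a=to(-45.3,11.3,22)
for w in((-48.2,11,15),(-50.5,10.8,8)): a=to(*w,0,*a)
E
```

```text
t 10.8 edge [-42.93  -0.66  12.22] tilt 26.13 yawerr -0.05 cornx -50.86 F_dock [10.5   1.72  3.99] M [ 0.13  -1.597  0.066] gap 0.0126 grip 80.5
(-45.3, 11.3, 22) shift mm [-1.11 -0.66  3.16] rot [ 0.0021 -0.0721 -0.0009]
(-48.2, 11, 15) shift mm [-0.55 -0.    4.98] rot [-0.     -0.1222  0.    ]
(-50.5, 10.8, 8) shift mm [-0.02  0.    5.39] rot [ 0.     -0.1222 -0.    ]
```

>>> apply_moves(motion=[[[-1, -0.0005, -0.0003, 0.001, 0.001, -0.024, 0], [-1, -0.0003, -0.0003, 0.001, 0.001, -0.024, 0], [-1, -0.0003, 0, 0.0011, 0, -0.024, 0], [-1, 0, 0, 0, 0, 0, 0], [-1, 0, 0, 0, 0, 0, 0]]])

```text
time_s: 11.3
tool_pos: [0.5035, -0.1305, 0.0486]
eef_rot: [[0.921, 0.11, 0.374], [0.102, -0.994, 0.04], [0.376, 0.001, -0.927]]
force: [11.0, 0.9, 4.0]
finger_gap: 0.0126
grip_force: 80.3
```

```bash
python3 - <<'E'
from plan import *
state();a=to(-48.2,11,15)
E
```

```text
t 11.3 edge [-44.81  -0.54  11.53] tilt 22.07 yawerr -0.01 cornx -51.58 F_dock [11.06 -0.3   4.02] M [-0.108 -1.643  0.018] gap 0.0126 grip 80.3
(-48.2, 11, 15) shift mm [-1.07 -0.52  5.07] rot [ 0.0015 -0.1234 -0.0002]
```

>>> apply_moves(motion=[[[-1, -0.0003, -0.0002, 0.0017, 0.0005, -0.041, 0], [-1, -0.0002, -0.0002, 0.0017, 0.0005, -0.041, 0], [-1, -0.0002, 0, 0.0016, 0, -0.041, 0], [-1, 0, 0, 0, 0, 0, 0], [-1, 0, 0, 0, 0, 0, 0]]])

```text
time_s: 11.8
tool_pos: [0.5047, -0.1301, 0.0433]
eef_rot: [[0.96, 0.111, 0.258], [0.107, -0.994, 0.028], [0.26, 0.001, -0.966]]
force: [11.1, -0.9, -0.1]
finger_gap: 0.0125
grip_force: 80.1
```

```bash
python3 - <<'E'
from plan import *
state();a=to(-50,10.9,8)
E
```

```text
t 11.8 edge [-47.85  -0.28  10.68] tilt 15.07 yawerr 0.04 cornx -52.53 F_dock [10.96 -2.08 -0.08] M [-0.416 -1.734 -0.023] gap 0.0125 grip 80.1
(-50, 10.9, 8) shift mm [ 0.25 -0.23  5.08] rot [ 0.0013 -0.1233  0.0005]
```

>>> apply_moves(motion=[[[-1, 0, 0.0005, 0, 0, 0, 0], [-1, 0, 0.0005, 0, 0, 0, 0], [-1, 0, 0, 0, 0, 0, 0], [-1, 0, 0, 0, 0, 0, 0]]])

```text
time_s: 12.2
tool_pos: [0.5043, -0.1304, 0.0431]
eef_rot: [[0.96, 0.11, 0.258], [0.106, -0.994, 0.029], [0.259, -0.001, -0.966]]
force: [10.3, 2.0, 2.9]
finger_gap: 0.0124
grip_force: 80.5
```

```bash
python3 - <<'E'
from plan import *
state();a=to(-50,10.9,8,-1)
E
```

```text
t 12.2 edge [-48.25  -0.47  10.58] tilt 15.04 yawerr -0.04 cornx -52.92 F_dock [10.46  0.88  2.94] M [ 0.111 -1.767  0.033] gap 0.0124 grip 80.5
(-50, 10.9, 8) shift mm [0.66 0.49 5.06] rot [-0.0006 -0.1228 -0.0006]
```

>>> apply_moves(motion=[[[-1, 0.0002, 0, 0.0017, 0, -0.041, 0], [-1, 0.0002, 0, 0.0017, 0, -0.041, 0], [-1, 0.0002, 0, 0.0016, 0, -0.041, 0], [-1, 0, 0, 0, 0, 0, 0], [-1, 0, 0, 0, 0, 0, 0]]])

```text
time_s: 12.7
tool_pos: [0.5061, -0.1301, 0.0378]
eef_rot: [[0.984, 0.111, 0.138], [0.11, -0.994, 0.016], [0.139, -0.0, -0.99]]
force: [10.2, 0.7, -1.0]
finger_gap: 0.0123
grip_force: 80.2
```

```bash
python3 - <<'E'
from plan import *
state();a=to(-52,10.3,1,-.5)
E
```

```text
t 12.7 edge [-50.13  -0.38  10.26] tilt 8.0 yawerr 0.03 cornx -52.63 F_dock [10.23 -0.4  -1.  ] M [-0.071 -1.829  0.044] gap 0.0123 grip 80.2
(-52, 10.3, 1) shift mm [0.4  0.14 5.49] rot [-0.0005 -0.1221  0.0005]
```

>>> apply_moves(motion=[[[-1, 0.0002, 0, 0.0018, 0, -0.041, 0], [-1, 0.0001, 0, 0.0018, 0, -0.041, 0], [-1, 0.0001, 0, 0.0017, 0, -0.04, 0], [-1, 0, 0, 0, 0, 0, 0], [-1, 0, 0, 0, 0, 0, 0]]])

```text
time_s: 13.2
tool_pos: [0.5073, -0.1299, 0.0324]
eef_rot: [[0.994, 0.112, 0.018], [0.112, -0.994, 0.003], [0.018, -0.0, -1.0]]
force: [10.2, 0.6, -1.4]
finger_gap: 0.0125
grip_force: 80.3
```

```bash
python3 - <<'E'
from plan import *
state();a=to(-52,10.2,0,-.5)
E
```

```text
t 13.2 edge [-52.02  -0.36  10.23] tilt 1.05 yawerr 0.06 cornx -52.35 F_dock [10.18 -0.53 -1.37] M [-0.117 -1.797  0.079] gap 0.0125 grip 80.3
(-52, 10.2, 0) shift mm [0.4  0.18 0.88] rot [-0.0005 -0.0183  0.001 ]
```

>>> apply_moves(motion=[[[-1, 0.0002, 0, 0.0004, 0, -0.009, 0], [-1, 0.0002, 0, 0.0005, 0, -0.009, 0], [-1, 0, 0, 0, 0, 0, 0], [-1, 0, 0, 0, 0, 0, 0]]])

```text
time_s: 13.6
tool_pos: [0.5076, -0.1299, 0.0316]
eef_rot: [[0.994, 0.111, 0.001], [0.111, -0.994, 0.001], [0.001, -0.001, -1.0]]
force: [10.6, 0.7, -0.3]
finger_gap: 0.0126
grip_force: 80.5
```

```bash
python3 - <<'E'
from plan import *
state();a=to(-47,10.1,0,-.5)
E
```

```text
t 13.6 edge [-52.07  -0.36  10.26] tilt 0.03 yawerr 0.05 cornx -52.08 F_dock [10.64 -0.51 -0.29] M [-0.119 -1.839  0.085] gap 0.0126 grip 80.5
(-47, 10.1, 0) shift mm [5.08 0.17 0.19] rot [-0.0005 -0.0006  0.0008]
```

>>> apply_moves(motion=[[[-1, 0.0008, 0, 0, 0, 0, 0], [-1, 0.0008, 0, 0, 0, 0, 0], [-1, 0.0008, 0, 0, 0, 0, 0], [-1, 0.0008, 0, 0, 0, 0, 0], [-1, 0.0008, 0, 0, 0, 0, 0], [-1, 0.0008, 0, 0, 0, 0, 0], [-1, 0, 0, 0, 0, 0, 0], [-1, 0, 0, 0, 0, 0, 0]]])

```text
time_s: 14.4
tool_pos: [0.5118, -0.1294, 0.0315]
eef_rot: [[0.994, 0.112, -0.001], [0.112, -0.994, 0.001], [-0.001, -0.001, -1.0]]
force: [9.1, -0.4, 0.6]
finger_gap: 0.0127
grip_force: 80.6
```

```bash
python3 - <<'E'
from plan import *
state();a=to(-44,10.1,0,-.5)
E
```

```text
t 14.4 edge [-47.87  -0.34  10.2 ] tilt -0.05 yawerr 0.06 cornx -47.85 F_dock [ 8.98 -1.38  0.58] M [-0.128 -1.508  0.026] gap 0.0127 grip 80.6
(-44, 10.1, 0) shift mm [3.85 0.2  0.05] rot [-0.0007  0.0008  0.0011]
```

>>> apply_moves(motion=[[[-1, 0.0007, 0, 0, 0, 0, 0], [-1, 0.0007, 0, 0, 0, 0.0008, 0], [-1, 0.0007, 0, 0, 0, 0, 0], [-1, 0.0007, 0, 0, 0, 0, 0], [-1, 0.0007, 0, 0, 0, 0, 0], [-1, 0, 0, 0, 0, 0, 0], [-1, 0, 0, 0, 0, 0, 0]]])

```text
time_s: 15.1
tool_pos: [0.5149, -0.129, 0.0314]
eef_rot: [[0.994, 0.112, -0.001], [0.112, -0.994, 0.001], [-0.001, -0.001, -1.0]]
force: [7.9, -0.3, 1.7]
finger_gap: 0.0126
grip_force: 80.7
```

```bash
python3 -c "
from plan import *
state()"
```

```text
t 15.1 edge [-44.77  -0.32  10.12] tilt -0.06 yawerr 0.07 cornx -44.75 F_dock [ 7.84 -1.17  1.73] M [-0.179 -1.244  0.066] gap 0.0126 grip 80.7
```

>>> apply_moves(motion=[[[-1, 0.0007, 0, 0, 0, 0, 0], [-1, 0.0007, 0, 0, 0, 0, 0], [-1, 0.0006, 0, 0, 0, 0, 0], [-1, 0, 0, 0, 0, 0, 0], [-1, 0, 0, 0, 0, 0, 0]]])

```text
time_s: 15.6
tool_pos: [0.5167, -0.1288, 0.0313]
eef_rot: [[0.994, 0.112, -0.002], [0.112, -0.994, 0.001], [-0.002, -0.001, -1.0]]
force: [6.2, 0.6, 2.1]
finger_gap: 0.0124
grip_force: 80.9
```

```bash
python3 -c "
from plan import *
state()"
```

```text
t 15.6 edge [-42.95  -0.3   10.12] tilt -0.09 yawerr 0.08 cornx -42.92 F_dock [ 6.23 -0.11  2.05] M [-0.261 -1.146  0.057] gap 0.0124 grip 80.9
```

>>> apply_moves(motion=[[[-1, 0.0006, 0, 0, 0, 0.0015, 0], [-1, 0.0006, 0, 0, 0, 0, 0], [-1, 0.0006, 0, 0, 0, 0, 0], [-1, 0, 0, 0, 0, 0, 0], [-1, 0, 0, 0, 0, 0, 0]]])

```text
time_s: 16.1
tool_pos: [0.5182, -0.1286, 0.0313]
eef_rot: [[0.994, 0.112, -0.001], [0.112, -0.994, 0.001], [-0.001, -0.001, -1.0]]
force: [4.7, 0.0, 3.9]
finger_gap: 0.0122
grip_force: 81.1
```

```bash
python3 -c "
from plan import *
state()"
```

```text
t 16.1 edge [-41.4   -0.27  10.04] tilt -0.05 yawerr 0.08 cornx -41.38 F_dock [ 4.63 -0.5   3.93] M [-0.209 -0.854  0.022] gap 0.0122 grip 81.1
```

>>> apply_moves(motion=[[[-1, 0.0006, 0, 0, 0, 0, 0], [-1, 0.0006, 0, 0, 0, 0, 0], [-1, 0, 0, 0, 0, 0, 0], [-1, 0, 0, 0, 0, 0, 0]]])

```text
time_s: 16.5
tool_pos: [0.5189, -0.1285, 0.0313]
eef_rot: [[0.994, 0.112, -0.003], [0.112, -0.994, 0.001], [-0.002, -0.001, -1.0]]
force: [3.3, -0.9, 5.1]
finger_gap: 0.0123
grip_force: 81.5
```

```bash
python3 -c "
from plan import *
state()"
```

```text
t 16.5 edge [-40.75  -0.24  10.15] tilt -0.14 yawerr 0.1 cornx -40.71 F_dock [ 3.19 -1.25  5.11] M [-0.407 -0.592  0.048] gap 0.0123 grip 81.5
```

>>> apply_moves(motion=[[[-1, 0, 0, -0.0004, 0, 0.002, 0], [-1, 0, 0.0002, 0, 0, 0, 0], [-1, 0, 0, 0, 0, 0, 0]]])

```text
time_s: 16.8
tool_pos: [0.5188, -0.1284, 0.0313]
eef_rot: [[0.994, 0.112, -0.0], [0.112, -0.994, 0.002], [-0.0, -0.002, -1.0]]
force: [5.2, -1.7, 3.4]
finger_gap: 0.0126
grip_force: 81.0
```

```bash
python3 -c "
from plan import *
state()"
```

```text
t 16.8 edge [-40.75  -0.13  10.03] tilt -0.01 yawerr 0.09 cornx -40.74 F_dock [ 4.95 -2.3   3.43] M [-0.408 -0.847  0.152] gap 0.0126 grip 81.0
```

>>> apply_moves(motion=[[[-1, 0.0006, 0, 0, 0, 0, 0], [-1, 0.0006, 0, 0, 0, 0, 0], [-1, 0, 0, 0, 0, 0, 0], [-1, 0, 0, 0, 0, 0, 0]]])

```text
time_s: 17.2
tool_pos: [0.5192, -0.1284, 0.0313]
eef_rot: [[0.994, 0.112, -0.003], [0.112, -0.994, 0.002], [-0.003, -0.002, -1.0]]
force: [1.8, -2.1, 6.8]
finger_gap: 0.012
grip_force: 81.6
```

```bash
python3 -c "
from plan import *
state()"
```

```text
t 17.2 edge [-40.42  -0.15  10.14] tilt -0.15 yawerr 0.1 cornx -40.37 F_dock [ 1.52 -2.33  6.78] M [-0.537 -0.21   0.098] gap 0.012 grip 81.6
```

>>> apply_moves(motion=[[[-1, 0, 0.0004, -0.0004, 0, 0.003, 0], [-1, 0, 0.0004, -0.0004, 0, 0, 0], [-1, 0.0003, 0, 0, 0, 0, 0], [-1, 0.0003, 0, 0, 0, 0, 0], [-1, 0, 0, 0, 0, 0, 0]]])

```text
time_s: 17.7
tool_pos: [0.5196, -0.1284, 0.0313]
eef_rot: [[0.994, 0.112, -0.0], [0.112, -0.994, 0.004], [-0.0, -0.004, -1.0]]
force: [3.7, -1.3, 1.3]
finger_gap: 0.0123
grip_force: 80.8
```

```bash
python3 -c "
from plan import *
state()
im,D=ctrl.snapshot('wrist');np.savez('w7.npz',im=im,D=D);cv2.imwrite('pics/w7.png',cv2.resize(im[60:300,130:400],(800,600)[:2] and (675,600),interpolation=cv2.INTER_CUBIC))"
```

```text
t 17.7 edge [-40.    -0.14  10.05] tilt -0.0 yawerr 0.08 cornx -40.0 F_dock [ 3.56 -1.74  1.32] M [-0.612 -0.547  0.055] gap 0.0123 grip 80.8
```

View pics/w7.png

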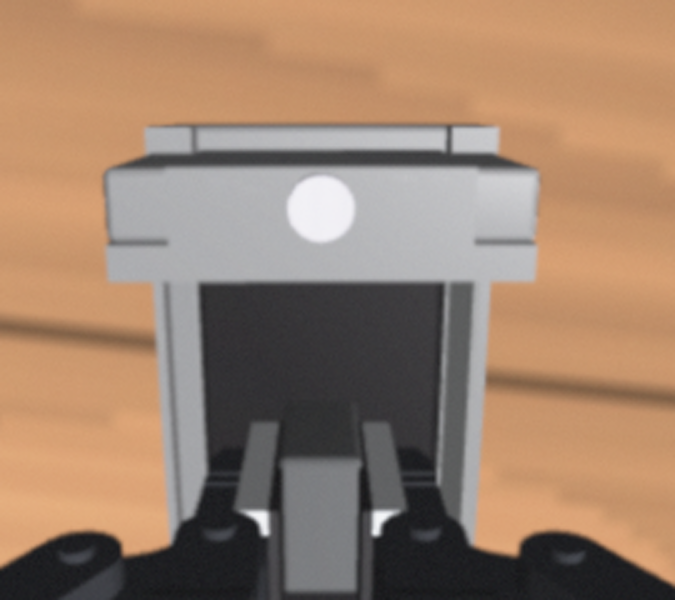

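The wrist view shows the pack flat with its far end under the lip, whose front edge is at row 282. It is centred between the side walls, spanning columns 200–445. I keep easing to find the end wall.

>>> apply_moves(motion=[[[-1, 0.0006, 0, -0.0002, 0, 0.001, 0], [-1, 0.0006, 0, -0.0002, 0, 0.001, 0], [-1, 0, 0, 0, 0, 0, 0], [-1, 0, 0, 0, 0, 0, 0]]])

```text
time_s: 18.15
tool_pos: [0.521, -0.1281, 0.0316]
eef_rot: [[0.994, 0.112, 0.002], [0.112, -0.994, 0.004], [0.003, -0.004, -1.0]]
force: [4.7, -2.4, -1.9]
finger_gap: 0.0124
grip_force: 80.3
```

```bash
python3 -c "
from plan import *
state()"
```

```text
t 18.15 edge [-38.51  -0.04  10.13] tilt 0.16 yawerr 0.07 cornx -38.56 F_dock [ 4.44 -2.89 -1.94] M [-0.487 -0.822  0.116] gap 0.0124 grip 80.3
```

>>> apply_moves(motion=[[[-1, 0.0006, 0, -0.0001, 0, 0.001, 0], [-1, 0.0006, 0, -0.0001, 0, 0.001, 0], [-1, 0, 0, 0, 0, 0, 0], [-1, 0, 0, 0, 0, 0, 0]]])

```text
time_s: 18.55
tool_pos: [0.5218, -0.1278, 0.0317]
eef_rot: [[0.994, 0.112, 0.003], [0.112, -0.994, 0.005], [0.004, -0.004, -1.0]]
force: [4.9, -1.6, -2.8]
finger_gap: 0.0124
grip_force: 80.2
```

```bash
python3 -c "
from plan import *
state()"
```

```text
t 18.55 edge [-37.59   0.24  10.23] tilt 0.23 yawerr 0.07 cornx -37.66 F_dock [ 4.69 -2.1  -2.82] M [-0.395 -0.8    0.026] gap 0.0124 grip 80.2
```

>>> apply_moves(motion=[[[-1, 0.0004, 0.0002, 0, 0, -0.003, 0], [-1, 0.0004, 0, 0, 0, 0, 0], [-1, 0, 0, 0, 0, 0, 0], [-1, 0, 0, 0, 0, 0, 0]]])

```text
time_s: 18.95
tool_pos: [0.5221, -0.1277, 0.0316]
eef_rot: [[0.994, 0.112, -0.001], [0.112, -0.994, 0.005], [-0.001, -0.005, -1.0]]
force: [0.6, -0.8, -2.9]
finger_gap: 0.0125
grip_force: 80.2
```

```bash
python3 -c "
from plan import *
state()"
```

```text
t 18.95 edge [-37.45   0.28  10.32] tilt -0.03 yawerr 0.07 cornx -37.44 F_dock [ 0.55 -0.88 -2.87] M [-0.076 -0.171  0.079] gap 0.0125 grip 80.2
```

>>> apply_moves(motion=[[[-1, 0.0004, 0, 0, 0, 0, 0], [-1, 0.0004, 0, 0, 0, 0, 0], [-1, 0, 0, 0, 0, 0, 0], [-1, 0, 0, 0, 0, 0, 0]]])

```text
time_s: 19.35
tool_pos: [0.5222, -0.1277, 0.0317]
eef_rot: [[0.994, 0.112, -0.003], [0.112, -0.994, 0.005], [-0.003, -0.005, -1.0]]
force: [-6.2, -0.6, 1.5]
finger_gap: 0.0126
grip_force: 80.7
```

```bash
python3 -c "
from plan import *
state()"
```

```text
t 19.35 edge [-37.4    0.21  10.51] tilt -0.15 yawerr 0.09 cornx -37.36 F_dock [-6.19  0.1   1.54] M [-0.082  0.694  0.052] gap 0.0126 grip 80.7
```

The end wall is found: Fx jumped to -6 N with no further motion. I relax the push, level, set the pack down, then release gently.

>>> apply_moves(motion=[[[-1, -0.0005, 0, 0.0002, -0.003, 0.0025, 0], [-1, -0.0002, 0, 0.0003, -0.002, 0, 0], [-1, 0, 0, 0, 0, 0, 0], [-1, 0, 0, 0, 0, 0, 0]]])

```text
time_s: 19.75
tool_pos: [0.5222, -0.1277, 0.0316]
eef_rot: [[0.994, 0.112, 0.002], [0.112, -0.994, 0.0], [0.002, 0.0, -1.0]]
force: [-5.3, 0.1, 2.9]
finger_gap: 0.0123
grip_force: 81.1
```

```bash
python3 -c "
from plan import *
state()"
```

```text
t 19.75 edge [-37.26   0.13  10.27] tilt 0.09 yawerr 0.08 cornx -37.29 F_dock [-5.23  0.65  2.93] M [ 0.335  0.961 -0.006] gap 0.0123 grip 81.1
```

>>> apply_moves(motion=[[[-1, -0.0004, 0, 0.0002, 0, 0, 0], [-1, 0, 0, 0, 0, 0, 0]]], newtons=20)

```text
time_s: 19.95
tool_pos: [0.5222, -0.1277, 0.0316]
eef_rot: [[0.994, 0.112, 0.003], [0.112, -0.994, 0.0], [0.003, 0.0, -1.0]]
force: [-5.5, 1.4, 3.5]
finger_gap: 0.0125
grip_force: 81.1
```

>>> apply_moves(motion=[[[-0.6, 0, 0, 0, 0, 0, 0], [-0.5, 0, 0, 0, 0, 0, 0], [-0.3, 0, 0, 0, 0, 0, 0], [-0.2, 0, 0, 0, 0, 0, 0], [0, 0, 0, 0, 0, 0, 0], [0, 0, 0, 0, 0, 0, 0], [0, 0, 0, 0, 0, 0, 0]]])

```text
time_s: 20.65
tool_pos: [0.5228, -0.1282, 0.0315]
eef_rot: [[0.994, 0.112, 0.004], [0.112, -0.994, -0.001], [0.004, 0.001, -1.0]]
force: [-0.2, 0.2, 0.5]
finger_gap: 0.0426
grip_force: 0.0
```

```bash
python3 -c "
from plan import *
state()"
```

```text
t 20.65 edge [-36.68  -0.44  10.02] tilt 0.24 yawerr 0.07 cornx -36.75 F_dock [-0.19  0.18  0.5 ] M [-0.028  0.034  0.038] gap 0.0426 grip 0.0
```

Released, forces zero. Lift away and check.

>>> apply_moves(motion=[[[0, 0, 0, -0.01, 0, 0, 0], [0, 0, 0, -0.02, 0, 0, 0], [0, 0, 0, -0.03, 0, 0, 0], [0, 0, 0, -0.03, 0, 0, 0], [0, 0, 0, -0.03, 0, 0, 0], [0, 0, 0, 0, 0, 0, 0], [0, 0, 0, 0, 0, 0, 0], [0, 0, 0, 0, 0, 0, 0]]])

```text
time_s: 21.45
tool_pos: [0.5215, -0.1277, 0.1506]
eef_rot: [[0.994, 0.112, 0.002], [0.112, -0.994, -0.0], [0.002, 0.0, -1.0]]
force: [-1.0, -0.2, 0.6]
finger_gap: 0.043
grip_force: 0.0
```

```bash
python3 - <<'E'
from look import *
C=cam('wrist');im,D=ctrl.snapshot('wrist');cv2.imwrite('pics/w8.png',im)
vv,uu=np.mgrid[0:384,0:512];P=depthpts('wrist',np.c_[uu.ravel(),vv.ravel()],D,C).reshape(384,512,3)
from plan import Rd,DO
L=Rd.inv().apply((P-DO).reshape(-1,3)).reshape(P.shape)*1e3
dk=(im.max(2)<75)&(D>0)
for nm,a,b in(('slab',22,33),('rib',48,60)):
    m=(L[...,2]>a)&(L[...,2]<b)&(abs(L[...,1])<24)&(L[...,0]>-28)&(L[...,0]<42)
    if nm=='slab': m&=dk
    q=L[m]
    if nm=='slab':
        A=np.c_[q[:,:2],np.ones(len(q))];c=np.linalg.lstsq(A,q[:,2],rcond=None)[0];print('slope deg x,y',np.degrees(c[:2]).round(2),'z0',c[2].round(1))
    print(nm,len(q),cv2.minAreaRect(q[:,:2].astype(np.float32)),q[:,2].mean().round(2))
E
```

```text
slope deg x,y [0.14 0.28] z0 26.9
slab 3370 ((7.01426887512207, 1.9166698455810547), (70.08908081054688, 44.12610626220703), 0.31819573044776917) 26.91
rib 589 ((8.570666313171387, 2.1322288513183594), (25.384119033813477, 13.388877868652344), 0.19903887808322906) 53.2
```

View pics/w8.png

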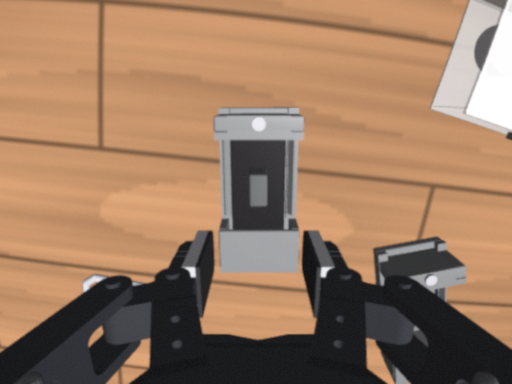

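The wrist view shows the pack flat and square in the bay, with its rib at (258,190). One end is under the lip at row 138, the other is in the hood at row 220, and nothing is touching it. Handing in.

```bash
python3 -c "
from cell import ctrl
print(ctrl.finish_job())"
```

```text
the job is handed in; nothing more can be done
None
```

The battery pack is home in the left-hand dock: flat and square, one end tucked under the lip against the end wall, and the spring eased back slowly. I let go of it and handed the job in at about 21.5 s, and the bowl, clear box and carabiner were not touched.

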